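Nip a cam lock in the ring-operated lock holder

TASK

Stand the chrome cam lock with its key upright on the holder's deck between the two jaws and let go of it, then turn the slim knurled ring clockwise, seen from above, until the jaw nips the lock firmly, stopping by feel at roughly 15 N so that the chrome is not crushed. Turn only that slim ring: leave the fixed rings just above and below it untouched, do not push the jaw by hand, and leave the other things on the bench where they lie.

Things in the scene. Friction and masses are not known exactly. Their poses are not given: they have to be found in the camera images.
- cam_lock: The cam lock to clamp, the only loose thing with a key in its top. Upright round chrome barrel, 20 mm diameter, 34 mm high; above it a round head, 26 mm diameter, from 34 to 42 mm above the underside (grip it there, clear of the jaws); on top a steel key 2 mm thick, 16 mm wide, reaching 64 mm above the underside. About 80 g. Origin: centre of its underside; z up.
- holder: Steel lock holder fixed to the bench: base 90 mm (x) by 230 mm (y), deck 25 mm above the bench. On the deck: at y = +60 mm a tower of three coaxial rings; around y = -58.5 mm two facing jaws. The far jaw (anvil) is a 24 x 14 x 22 mm block whose face was set, unknown where, between y = -79 and -71 mm; it does not give. Origin: centre of its underside; z up.
- nest (a point): Point on the deck (25 mm above the bench) in the middle of the gap between the jaws, where the lock is to stand; at x = 0, y = -58.5 mm of the holder, axes as the holder's (y along the jaw travel). The jaws are 24 mm wide (x) and reach 23 mm above the deck. The gap (y) is 25 to 36 mm at the start, varying from run to run.
- jaw: Moving jaw, 24 x 17 x 22 mm, its face stiffly sprung. Origin: middle of the lower edge of the gripping face, which looks to -y of the holder; the block lies behind it (+y). 1 rad of the slim ring clockwise drives it 14 mm to -y. It slides the lock onto the anvil; from there the grip rises by some 15 to 20 N per mm. It stays when the ring is let go, holding up to about 22 N (more eases back).
- clamp_ring: Slim knurled ring that works the jaw: 54 mm diameter, 12 mm thick, 60 to 72 mm above the bench, 3 mm proud of the fixed rings; turns about the vertical. Origin: on the axis at mid-height. While turning it drags with about 0.32 N m; each newton of grip adds 0.014 N m. Held still, its drag carries part of this. Nips after 0.35 to 1.2 rad clockwise; end stop 1.3 to 1.5 rad from the start.
- upper_ring: Fixed ring just above the slim ring, not to be touched: 48 mm diameter, 74 to 90 mm above the bench, closed on top with a 2 mm boss. Origin: centre of its underside.
- lower_ring: Fixed ring just below the slim ring, not to be touched: 48 mm diameter, from the deck (25 mm) up to 58 mm above the bench. Origin: centre of its underside.
- padlock: Bystander: grey cast-iron padlock lying flat, body 42 x 50 x 22 mm, shackle to +x, about 72 mm long in all. Origin under its middle.
- rim_cylinder: Bystander: brass rim lock cylinder standing on the bench, 32 mm in diameter with a 38 mm flange on top, 30 mm high, no key. Origin: centre of its underside.
- canister: Bystander: screw-top glass canister of brass key blanks, 84 mm in diameter, 123 mm high. Origin: centre of its underside.
- pliers: Bystander: red-handled pliers lying flat along x, about 170 mm long, 14 mm high; origin under the pivot.
- screwdriver: Bystander: screwdriver lying along x, handle to -x.
Not all that is in view belongs to the job. What is shaped like the cam_lock but purple is not meant.

How it is judged (in metres and radians):
On the way, in this order (a step that is already met when the one before it is completed fails the run):
1. the cam lock stands upright on the deck between the jaws, let go and not yet nipped (x of cam_lock in the frame of holder between -0.009 and 0.009 m and y of cam_lock in the frame of holder between -0.072 and -0.048 m and z of cam_lock in the frame of holder between 0.021 and 0.029 m and angle between cam_lock's own z axis and vertical below 0.12 rad and contact force between the fingers and cam_lock below 0.1 N and contact force between jaw and cam_lock below 3 N), for 0.2 s.
2. the jaw nips the lock with more than 8 N (contact force between jaw and cam_lock above 8 N), for 0.3 s.
At the end, for the whole second after the job is handed in: The cam lock stands upright (within 0.12 rad) on the deck between the jaws, its axis within 9 mm across and 12 mm along of the middle of the gap (y = -60 mm of the holder), at rest, and the jaw by itself holds it with more than 8 N (x of cam_lock in the frame of holder between -0.009 and 0.009 m and y of cam_lock in the frame of holder between -0.072 and -0.048 m and z of cam_lock in the frame of holder between 0.021 and 0.029 m and angle between cam_lock's own z axis and vertical below 0.12 rad and contact force between jaw and cam_lock above 8 N and linear speed of each of cam_lock, jaw below 0.01 m/s); the robot touches nothing.
It fails at once if the robot touches a fixed ring above or below the slim ring (over 1.5 N) (contact force between any of the fingers, the arm and upper_ring above 1.5 N or contact force between any of the fingers, the arm and lower_ring above 1.5 N).
It fails at once if the jaw squeezes the lock with more than 30 N (contact force between jaw and cam_lock above 30 N).
It fails at once if the robot pushes the jaw itself with more than 6 N (contact force between any of the fingers, the arm and jaw above 6 N).
It fails at once if another thing on the bench is moved by more than 20 mm (distance of any of padlock, rim_cylinder, canister, pliers, screwdriver from where it was at the start of the episode above 0.02 m).
It also fails if it takes over 64 s, if anything falls off the work surface, if the arm or the gripper's body presses on something with over 40 N, if the wrist force passes 120 N, or if a joint passes its speed limit or range.

ROBOT

A 6-joint arm with a two-finger parallel gripper is mounted at the origin on the work surface. World frame = base frame: x ahead of the robot, y to its left, z up, the work surface at z = 0. Lengths are in m, angles in degrees, forces in N, time in s.
With the tool pointing down it reaches from about 0.35 to 0.875 m from the base axis. Payload 4.2 kg.
Tool frame: the origin (TCP) lies between the finger pads; the fingertips stand 25 mm ahead of it and the grasp point (between the pads) lies 6 mm ahead of it (r.tips_ahead is the distance from the TCP to the fingertips, in m); z points along the fingers, y is the direction in which the jaws open and shut (so a half turn about z gives the same grasp; the last joint's range is limited). The gripper opens to 87 mm and grips with 3 to 60 N. Pads are 19 mm wide; open, the fingers measure 117 mm over their backs; the gripper's body (75 mm by 190 mm) begins 51 mm behind the grasp point.
Start: joints at [-50.271, 22.042, 0.453, 0, -68.411, -14.817], TCP at [0.263, -0.567, 0.248] pointing down, gripper open.
Joint ranges: [-179.83, 179.83], [-69.29, 118.12], [-61.27, 80.66], [-181.25, 117.63], [-171.15, -9.14], [-177.46, 177.46]. Speed limits (degrees/s): [159.86, 159.86, 180, 180, 180, 180].

INTERFACE

Orientations are given as a 3x3 rotation matrix whose columns are the frame's x, y, z axes.
In Python, from station import r, vision, finish_job gives the robot as it stands.
- The arm moves only by the shell command python3 -m jog 'ROWS'. ROWS is a JSON object of lists of equal length, an entry for each row: "rot": the turn, a rotation vector about the world's x, y, z in degrees, a list of three; "delta_pos": the shift along the world's x, y, z in mm, a list of three; "grip": the opening in per cent of the stroke, from 0 (shut) to 100 (fully open). A call has 1 to 10 rows; each row shifts and turns the commanded pose from where the row before left it; what a row does not reach is not made up. A row lasts 1/12 s, in which the tool goes at most 41.7 mm and 7.16 degrees, less where a joint would pass 70% of its speed; a pose out of reach is approached as far as the arm can. A call with a gripper value outside its range is refused whole. The fingers move at their own pace and stop on an object; the grip force is fixed at half the most. Time passes only in rows, so rows that do not move let the fingers close. It gives the time, the measured TCP pose, the force and the opening at its end, in the units of the state.
- r.sense(): the state, without advancing time (a new reading comes with each control period).
- vision.capture(name): name is "side" or "top" or "wrist"; returns a dict with "frame" (480x640x3 uint8, red, green, blue), "K" (3x3 intrinsics, pixels), "k1" (the pictures are not rectified: a ray, as slopes to the right and down, at radius r is drawn at 1 + k1 r^2 times it, then the intrinsics apply), "xyz" and "orientation" of the camera in the world. Camera axes: x right, y up, looking along -z (the intrinsics and any distortion apply to the point x, -y, -z); pixel columns grow to the right and rows downward; lengths in m; the calibration is good to about 2 mm. A picture is of the moment at which its call begins. There is no depth.
- finish_job(): hands the job in, once; it reports no verdict.
The state is a dict: "time_s": time; "joints": joint angles; "joint_velocities": joint speeds; "effort": joint torques, N m; "tcp_pos": TCP position; "ee_rot": TCP orientation; "wrist_force": force on the tool from outside, world axes, zero at the start; "moment": the same for the moment, N m; "gripper_width": opening from 0.0 (shut) to 1.0 (fully open).
Only numpy, scipy, OpenCV 4.12 (cv2) and the standard library are available. Lean on these libraries where they do the work, as an engineer would, in place of code of your own. Each camera call takes 0.05 s, during which the arm holds its last target. There are 200 camera calls.

## Working session

There is one attempt and no reset: what is moved stays moved. The work goes in short steps, Python scripts to look and compute and a shell command to move; the robot and the scene stay as the last step left them, time stands still between calls to the robot, and variables do not carry over. Pictures are saved under pics/ and viewed, about 8 in all and at most 12, crops included, and the job is handed in when it is done.

```bash
ls; mkdir -p pics; cat > h.py <<'E'
import numpy as np, cv2, json
from station import r, vision
def cap(n,f):
    c=vision.capture(n); cv2.imwrite('pics/%s.png'%f,np.ascontiguousarray(c['frame'][:,:,::-1]))
    json.dump({k:np.asarray(c[k]).tolist() for k in('K','k1','xyz','orientation')},open('pics/%s.json'%f,'w'))
def load(f):
    c=json.load(open('pics/%s.json'%f)); return {k:np.array(v) for k,v in c.items()}
def ray(f,u,v):
    c=load(f);K=c['K'];xd=(u-K[0,2])/K[0,0];yd=(v-K[1,2])/K[1,1];s=1.
    for _ in range(30): s=1+c['k1']*((xd/s)**2+(yd/s)**2)
    d=c['orientation']@np.array([xd/s,-yd/s,-1]); return c['xyz'],d/np.linalg.norm(d)
def atz(f,u,v,z):
    o,d=ray(f,u,v); return o+d*(z-o[2])/d[2]
def tri(*obs):
    A=np.zeros((3,3));b=np.zeros(3);R=[ray(*o) for o in obs]
    for o,d in R: P=np.eye(3)-np.outer(d,d);A+=P;b+=P@o
    p=np.linalg.solve(A,b); return p,[np.linalg.norm((np.eye(3)-np.outer(d,d))@(p-o))*1e3 for o,d in R]
def proj(f,p):
    c=load(f);q=c['orientation'].T@(np.array(p)-c['xyz']);x,y=q[0]/-q[2],-q[1]/-q[2];s=1+c['k1']*(x*x+y*y)
    K=c['K'];return K[0,0]*x*s+K[0,2],K[1,1]*y*s+K[1,2]
def crop(f,x,y,w,h,k,out):
    i=cv2.imread('pics/%s.png'%f)[y:y+h,x:x+w]; cv2.imwrite('pics/%s.png'%out,cv2.resize(i,None,fx=k,fy=k,interpolation=cv2.INTER_CUBIC))
E
python3 - <<'E'
from h import *
for n in('top','side'): cap(n,n+'0'); c=load(n+'0'); print(n,c['xyz'],c['K'][0,0])
s=r.sense(); print(s['time_s'],s['wrist_force'],s['ee_rot'],s['gripper_width'])
E
```

```text
pics
top [0.36830455 0.05082244 1.21400345] 495.20523144416086
side [ 0.53722846 -0.90208302  0.64912033] 491.5590237156187
0.1 [-0.34779107  1.13062853 -0.36602838] [[-9.07006535e-01 -4.21115546e-01 -9.17955053e-04]
 [-4.21116533e-01  9.07004891e-01  1.73004022e-03]
 [ 1.04042890e-04  1.95572384e-03 -9.99998082e-01]] 1.000880358947036
```

View pics/top0.png

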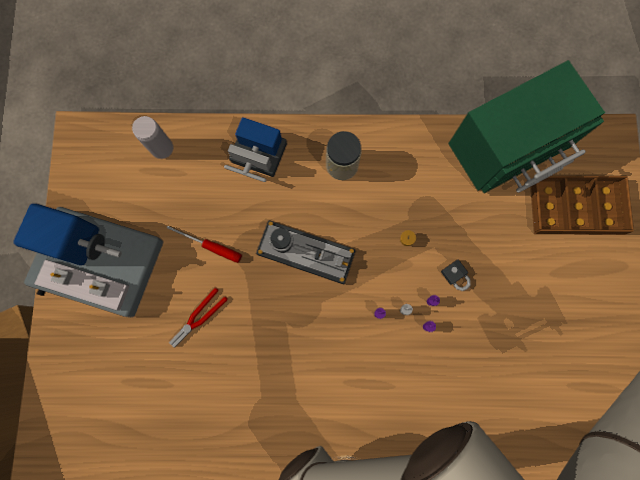

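View pics/side0.png

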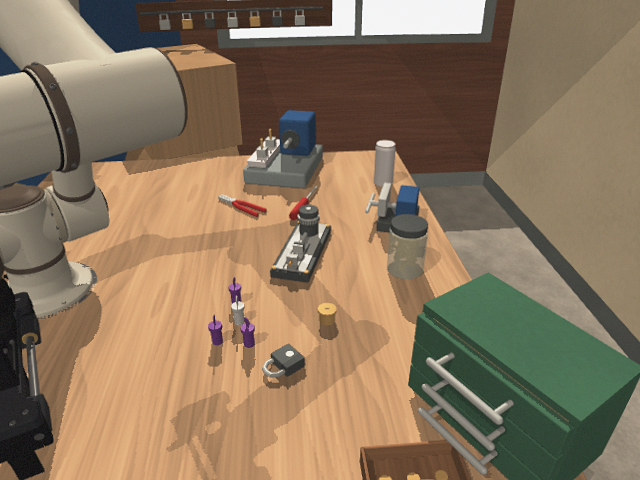

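The holder is at about (306,251) in the top view and (302,245) in the side view. The chrome lock is at top (407,309), side (238,313), with purple look-alikes around it. I'll enlarge both views.

```bash
python3 - <<'E'
from h import *
crop('top0',250,205,200,135,4,'a'); 
a=cv2.imread('pics/side0.png')
A=cv2.resize(a[195:285,262:342],None,fx=5,fy=5,interpolation=2); B=cv2.resize(a[270:360,200:260],None,fx=5,fy=5,interpolation=2)
cv2.imwrite('pics/b.png',np.hstack([A,B]))
for p in [(0,0),(.5,0),(.5,-.2)]: print(proj('top0',(*p,0)),proj('side0',(*p,0)))
E
```

```text
(np.float64(344.91462497806845), np.float64(507.08573732374066)) (np.float64(46.98749929669731), np.float64(289.30875877162515))
(np.float64(344.4638705968394), np.float64(283.68590487709827)) (np.float64(270.6442236660498), np.float64(278.00225043169075))
(np.float64(426.1581785566534), np.float64(284.3740710883832)) (np.float64(270.74773983860496), np.float64(339.4691131545613))
```

View pics/a.png

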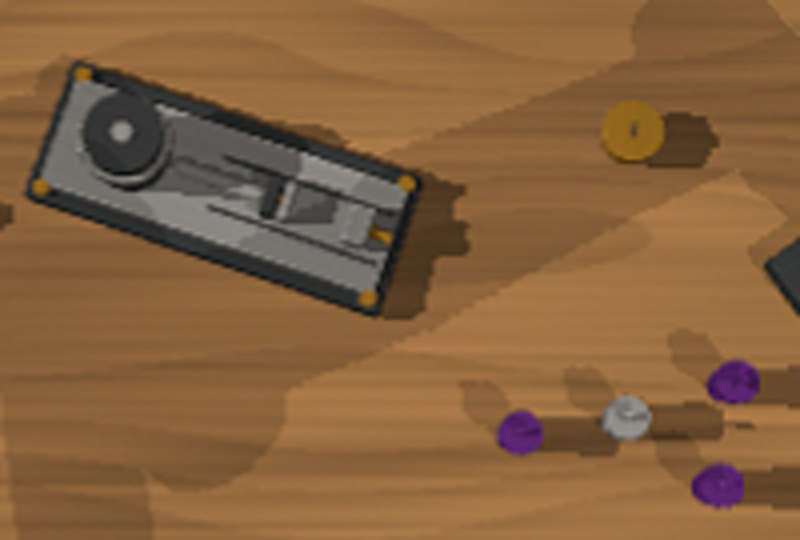

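View pics/b.png

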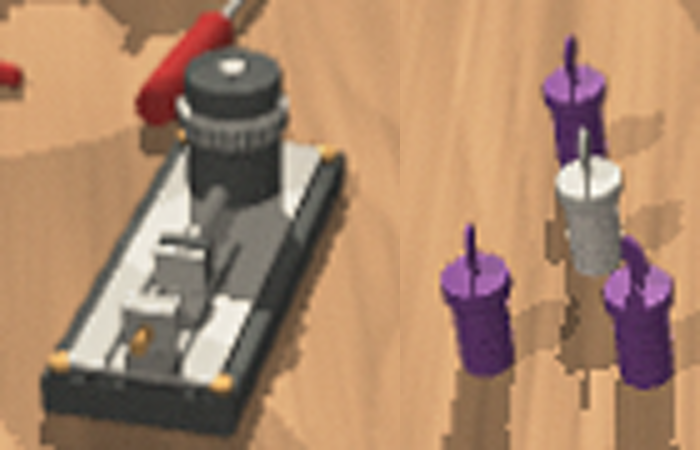

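```bash
python3 - <<'E'
from h import *
T=lambda x,y:('top0',250+x/4,205+y/4)
S=lambda x,y:('side0',262+x/5,195+y/5)
print('boss',tri(T(121,131),S(233,66)),atz(*T(121,131),.092),atz(*S(233,66),.092))
# near end in side image = -y end (jaws): side(60,360)&(222,382)
b=[tri(T(368,298),S(60,360)),tri(T(407,183),S(222,382)),tri(T(83,74),S(328,152))]
for x in b: print('bolt',x)
Z=.026
P=[atz(*T(*q),Z) for q in [(83,74),(41,187),(407,183),(368,298)]]
for p in P: print(p)
c=sum(P)/4; y=(P[0]+P[1]-P[2]-P[3])/2; x=(P[2]+P[0]-P[1]-P[3])/2
print('holder c',c,'len',np.linalg.norm(y),np.linalg.norm(x)); ya=y/np.linalg.norm(y); print('yaxis',ya,np.degrees(np.arctan2(ya[1],ya[0])))
print('nest',c-ya*.0585,'tower',c+ya*.06)
print('lock',tri(T(627,418),('side0',238,305.6)),atz(*T(627,418),.042))
for n,q in dict(p1=(521,432),p2=(734,382),p3=(718,485)).items(): print(n,atz(*T(*q),.042))
# jaw faces: anvil & moving jaw tops z .048
for q in [(333,225),(285,210)]:
    p=atz(*T(*q),.048); print('y in holder',(p-c)@ya)
# key direction in top: key blade
E
```

```text
boss (array([0.59632326, 0.15225607, 0.09188171]), [np.float64(0.9355844543291548), np.float64(0.935584454329272)]) [0.59534604 0.15218024 0.092     ] [0.59724586 0.15243885 0.092     ]
bolt (array([0.50817088, 0.00703119, 0.02450268]), [np.float64(0.7652074677014141), np.float64(0.765207467701698)])
bolt (array([ 0.57899722, -0.01674176,  0.02453583]), [np.float64(1.0526346265922046), np.float64(1.052634626591923)])
bolt (array([0.64579819, 0.18265921, 0.02372775]), [np.float64(0.9410041418575646), np.float64(0.9410041418575571)])
[0.6443048  0.18235147 0.026     ]
[0.57358564 0.20595977 0.026     ]
[ 0.57767309 -0.01672394  0.026     ]
[0.50722982 0.00700739 0.026     ]
holder c [0.57569834 0.09464867 0.026     ] len 0.20982838512000437 0.0744443913686561
yaxis [0.31689594 0.94846031 0.        ] 71.52469231550886
nest [0.55715992 0.03916375 0.026     ] tower [0.59471209 0.15155629 0.026     ]
lock (array([ 0.43736837, -0.14395007,  0.04134865]), [np.float64(1.2761260043058793), np.float64(1.2761260043058915)]) [ 0.43606806 -0.14403122  0.042     ]
p1 [ 0.42736418 -0.08192082  0.042     ]
p2 [ 0.4576544  -0.20720862  0.042     ]
p3 [ 0.3979919  -0.19571798  0.042     ]
y in holder -0.07135369277615519
y in holder -0.04139586894092886
```

```bash
python3 -m jog '{"delta_pos":[[12.4,30.2,-5],[12.4,30.2,-5],[12.4,30.2,-5],[12.4,30.2,-5],[12.4,30.2,-5],[12.4,30.2,-5],[12.4,30.2,-5],[12.4,30.2,-5],[12.4,30.2,-5],[12.4,30.2,-5]],"rot":[[0,0,3.3],[0,0,3.3],[0,0,3.3],[0,0,3.3],[0,0,3.3],[0,0,3.3],[0,0,3.3],[0,0,3.3],[0,0,3.3],[0,0,3.3]],"grip":[60,60,60,60,60,60,60,60,60,60]}' && python3 -m jog '{"delta_pos":[[12.4,30.2,-5],[12.4,30.2,-5],[12.4,30.2,-5],[12.4,30.2,-5],[0,0,0],[0,0,0]],"rot":[[0,0,3.3],[0,0,3.3],[0,0,3.3],[0,0,3.3],[0,0,0.4],[0,0,0]],"grip":[60,60,60,60,60,60]}'
python3 - <<'E'
from h import *
cap('wrist','w1'); s=r.sense(); print(s['tcp_pos'],s['ee_rot'],s['joints'],load('w1')['xyz'])
for z in(.042,0): print(proj('w1',(.4367,-.144,z)))
E
```

```text
time_s: 0.93
tcp_pos: [0.3873, -0.2632, 0.1971]
ee_rot: [[-0.529, -0.849, -0.0], [-0.849, 0.529, 0.0], [-0.0, 0.0, -1.0]]
wrist_force: [0.4, 0.0, 0.5]
gripper_width: 0.602
time_s: 1.43
tcp_pos: [0.437, -0.1427, 0.1771]
ee_rot: [[-0.314, -0.949, -0.001], [-0.949, 0.314, 0.0], [0.0, 0.001, -1.0]]
wrist_force: [0.6, -0.3, -0.4]
gripper_width: 0.6
[ 0.43671628 -0.14353363  0.17723853] [[-3.16068686e-01 -9.48735663e-01 -1.10776852e-03]
 [-9.48736251e-01  3.16068863e-01  1.60300250e-05]
 [ 3.34922881e-04  1.05604674e-03 -9.99999386e-01]] [ 2.14567741e+00  9.97540884e+00 -2.77775404e+01 -4.16279740e-03
 -5.23104424e+01 -2.05684832e+01] [ 0.41205165 -0.22102983  0.31369833]
(np.float64(318.33108833946034), np.float64(232.3765505296187))
(np.float64(318.21654570743146), np.float64(219.57780829297636))
```

View pics/w1.png

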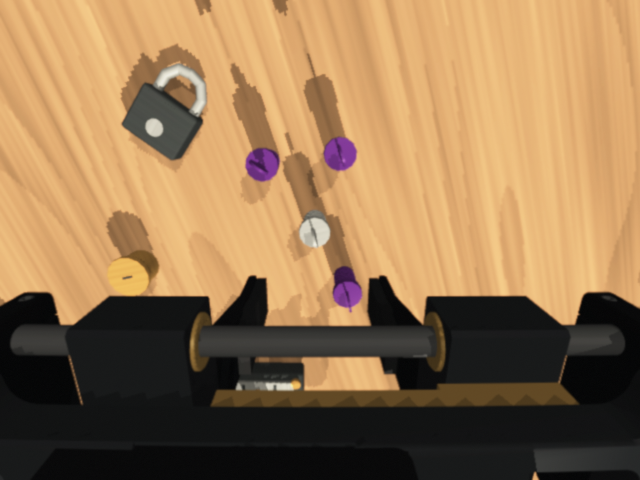

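The wrist view shows the chrome head at (315,232), 3 px left of the prediction. The purple lock at (347,290) is between the finger planes and clear of both fingers.

```bash
python3 - <<'E'
from h import *
print(atz('w1',315,232,.042), tri(('w1',315,232),('top0',250+627/4,205+418/4),('side0',238,305.6)))
E
```

```text
[ 0.43919251 -0.14516262  0.042     ] (array([ 0.43801068, -0.14445571,  0.04155139]), [np.float64(1.357012490412132), np.float64(1.9412397334485847), np.float64(0.7485423957524214)])
```

```bash
python3 -m jog '{"delta_pos":[[1.8,-1.2,-25],[0,0,-25],[0,0,-25],[0,0,-25],[0,0,-15],[0,0,-10],[0,0,0]],"rot":[[0,0,0],[0,0,0],[0,0,0],[0,0,0],[0,0,0],[0,0,0],[0,0,0]],"grip":[60,60,60,60,60,60,60]}' && python3 -m jog '{"delta_pos":[[0,0,0],[0,0,0],[0,0,0],[0,0,0],[0,0,0],[0,0,0],[0,0,0],[0,0,0]],"rot":[[0,0,0],[0,0,0],[0,0,0],[0,0,0],[0,0,0],[0,0,0],[0,0,0],[0,0,0]],"grip":[10,10,10,10,10,10,10,10]}'
```

```text
time_s: 2.07
tcp_pos: [0.4366, -0.1464, 0.0505]
ee_rot: [[-0.32, -0.947, -0.005], [-0.947, 0.32, 0.0], [0.002, 0.005, -1.0]]
wrist_force: [-0.6, -0.3, -0.5]
gripper_width: 0.598
time_s: 2.73
tcp_pos: [0.439, -0.1452, 0.0531]
ee_rot: [[-0.317, -0.949, 0.001], [-0.949, 0.317, -0.0], [-0.0, -0.001, -1.0]]
wrist_force: [-0.6, 0.3, 5.8]
gripper_width: 0.278
```

```bash
python3 -m jog '{"delta_pos":[[0,0,10],[0,0,30],[0,0,30],[0,0,30],[6,24,7],[13,24,0],[13,24,0],[13,24,0],[13,24,0],[13,24,0]],"rot":[[0,0,0],[0,0,0],[0,0,0],[0,0,0],[0,0,0],[0,0,0],[0,0,0],[0,0,0],[0,0,0],[0,0,0]],"grip":[10,10,10,10,10,10,10,10,10,10]}' && python3 -m jog '{"delta_pos":[[0,0,0],[0,0,0],[0,0,0]],"rot":[[0,0,0],[0,0,0],[0,0,0]],"grip":[10,10,10]}'
python3 - <<'E'
from h import *
cap('wrist','w2'); cap('side','s2'); s=r.sense(); print(s['tcp_pos'],s['gripper_width'],s['wrist_force'],load('w2')['xyz'])
c=np.array([.5765,.0947,0]);y=np.array([.317,.9485,0]);x=np.array([.9485,-.317,0])
for n,(a,b,z) in dict(nest=(0,-.0585,.025),boss=(0,.06,.092),bnr=(.037,-.105,.026),bnl=(-.037,-.105,.026)).items(): print(n,proj('w2',c+a*x+b*y+[0,0,z]))
E
```

```text
time_s: 3.57
tcp_pos: [0.5097, 0.0001, 0.1591]
ee_rot: [[-0.317, -0.948, -0.001], [-0.948, 0.317, 0.0], [0.0, 0.001, -1.0]]
wrist_force: [0.3, 0.1, -1.0]
gripper_width: 0.283
time_s: 3.82
tcp_pos: [0.5088, -0.0014, 0.1589]
ee_rot: [[-0.317, -0.948, -0.002], [-0.948, 0.317, -0.0], [0.001, 0.002, -1.0]]
wrist_force: [-0.5, -0.5, -0.0]
gripper_width: 0.282
[ 0.50886461 -0.00199994  0.15923445] 0.2834020594041935 [-0.20084889 -0.0366612  -0.56695391] [ 0.48368474 -0.07963446  0.29550706]
nest (np.float64(279.31461749218374), np.float64(294.2983712226954))
boss (np.float64(275.67777697523815), np.float64(468.25378462981905))
bnr (np.float64(232.4075649843482), np.float64(243.6506869146631))
bnl (np.float64(322.3461176896879), np.float64(243.67179795553736))
```

View pics/w2.png

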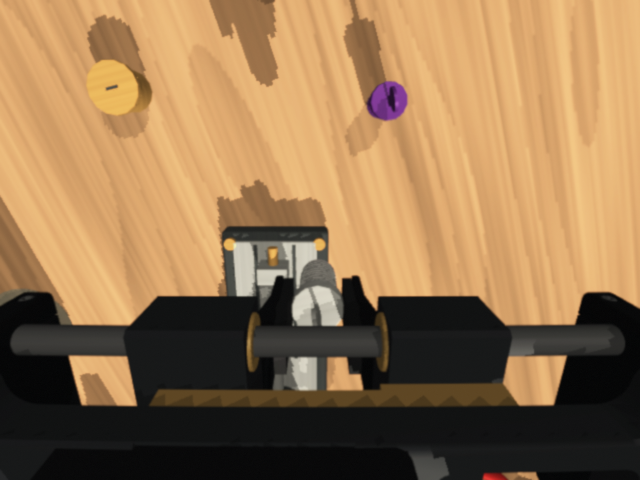

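The lock is held upright. The deck bolts at (230,244) and (320,244) are both 2.4 px left of the prediction, which is the same bias the lock showed, so the relative geometry agrees. Next I'll zoom in on the jaws to find the gap.

```bash
python3 - <<'E'
from h import *
c=np.array([.5765,.0947,0]);y=np.array([.317,.9485,0]);x=np.array([.9485,-.317,0])
def g(f,x0,y0,w,h,k):
    i=cv2.resize(cv2.imread('pics/%s.png'%f)[y0:y0+h,x0:x0+w],None,fx=k,fy=k,interpolation=cv2.INTER_CUBIC)
    for b in range(-90,-29,10):
        p=[]
        for a in(-.016,-.012):
            u,v=proj(f,c+a*x+b*1e-3*y+[0,0,.048]); p.append((int((u+.5-x0)*k),int((v+.5-y0)*k)))
        cv2.line(i,*p,(0,0,255),1); cv2.putText(i,str(b),(p[0][0]-28,p[0][1]),0,.4,(0,255,0),1)
    return i
cv2.imwrite('pics/d.png',np.hstack([g('top0',308,238,40,50,10),g('side0',272,232,40,50,10)]))
E
```

```text
(no output)
```

View pics/d.png

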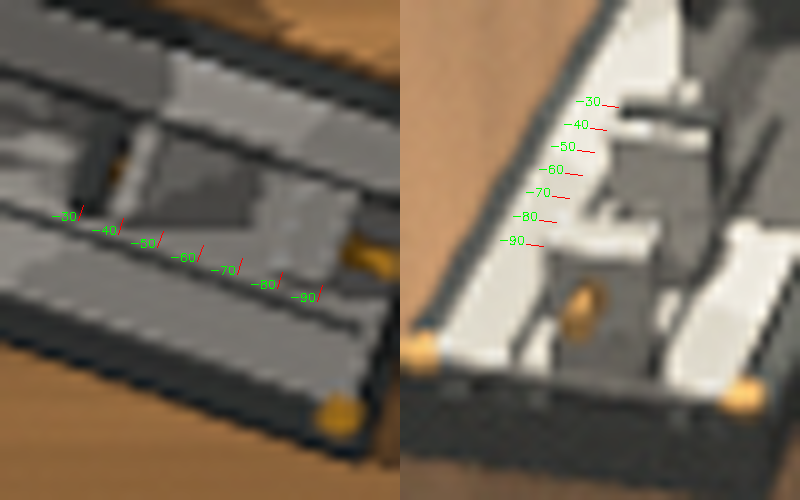

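The anvil face looks to be at about -71 to -78 and the jaw face at about -44. Standing the lock at y = -59 clears both readings.

```bash
python3 -m jog '{"delta_pos":[[24.5,20.3,0],[24.4,20.4,0],[0,0,0],[0,0,0],[0,0,0]],"rot":[[0,0,0],[0,0,0],[0,0,0],[0,0,0],[0,0,0]],"grip":[10,10,10,10,10]}' && python3 -m jog '{"delta_pos":[[0,0,-20],[0,0,-20],[0,0,-15],[0,0,-10],[0,0,-6],[0,0,-4],[0,0,-2],[0,0,0],[0,0,0]],"rot":[[0,0,0],[0,0,0],[0,0,0],[0,0,0],[0,0,0],[0,0,0],[0,0,0],[0,0,0],[0,0,0]],"grip":[10,10,10,10,10,10,10,10,10]}'
python3 - <<'E'
from h import *
cap('side','s3'); s=r.sense(); print(s['tcp_pos'],s['gripper_width'],s['wrist_force'])
crop('s3',250,180,100,110,5,'e')
E
```

```text
time_s: 4.33
tcp_pos: [0.5577, 0.0386, 0.1591]
ee_rot: [[-0.318, -0.948, -0.002], [-0.948, 0.318, -0.0], [0.001, 0.002, -1.0]]
wrist_force: [-0.4, -1.1, -1.5]
gripper_width: 0.284
time_s: 5.08
tcp_pos: [0.559, 0.0396, 0.0832]
ee_rot: [[-0.317, -0.948, 0.001], [-0.948, 0.317, 0.0], [-0.001, -0.001, -1.0]]
wrist_force: [0.4, 0.2, -1.0]
gripper_width: 0.279
[0.55907155 0.03964466 0.08330857] 0.28437935460563624 [-0.18987613  0.04364563 -0.39604854]
```

View pics/e.png

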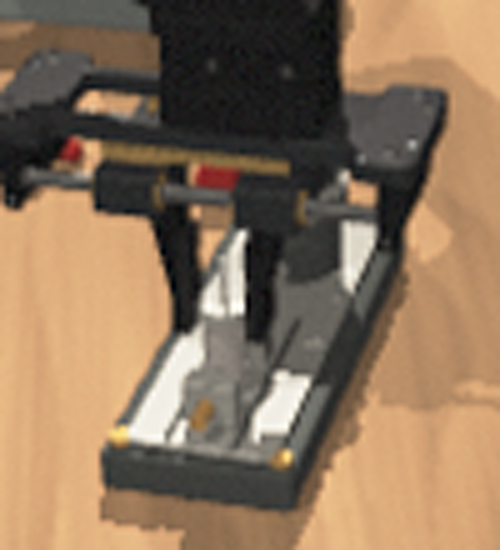

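The fingers straddle the jaws and the lock is going into the gap. I'll lower it the rest of the way by feel.

```bash
python3 -m jog '{"delta_pos":[[0,0,-2],[0,0,-1.5],[0,0,-0.5],[0,0,0],[0,0,0]],"rot":[[0,0,0],[0,0,0],[0,0,0],[0,0,0],[0,0,0]],"grip":[10,10,10,10,10]}' && python3 -m jog '{"delta_pos":[[0,0,-1],[0,0,0],[0,0,0],[0,0,0]],"rot":[[0,0,0],[0,0,0],[0,0,0],[0,0,0]],"grip":[10,10,10,10]}' && python3 -m jog '{"delta_pos":[[0,0,-0.7],[0,0,0],[0,0,0],[0,0,0]],"rot":[[0,0,0],[0,0,0],[0,0,0],[0,0,0]],"grip":[10,10,10,10]}'
```

```text
time_s: 5.55
tcp_pos: [0.5586, 0.0395, 0.0785]
ee_rot: [[-0.317, -0.948, -0.0], [-0.948, 0.317, -0.0], [0.0, 0.0, -1.0]]
wrist_force: [0.2, 0.1, -1.8]
gripper_width: 0.283
time_s: 5.88
tcp_pos: [0.5588, 0.0396, 0.0782]
ee_rot: [[-0.317, -0.948, 0.001], [-0.948, 0.317, 0.0], [-0.0, -0.001, -1.0]]
wrist_force: [-1.5, 0.5, 5.5]
gripper_width: 0.286
time_s: 6.22
tcp_pos: [0.5589, 0.0396, 0.0782]
ee_rot: [[-0.317, -0.949, 0.001], [-0.949, 0.317, -0.0], [-0.0, -0.001, -1.0]]
wrist_force: [-3.1, 0.9, 9.4]
gripper_width: 0.284
```

It touched down at 0.0782, against 0.0781 expected. I'll open and rise.

```bash
python3 -m jog '{"delta_pos":[[0,0,0.5],[0,0,0],[0,0,0],[0,0,0],[0,0,0],[0,0,0]],"rot":[[0,0,0],[0,0,0],[0,0,0],[0,0,0],[0,0,0],[0,0,0]],"grip":[32,40,60,60,60,60]}' && python3 -m jog '{"delta_pos":[[0,0,5],[0,0,15],[0,0,20],[0,0,30],[0,0,20],[0,0,0],[0,0,0]],"rot":[[0,0,0],[0,0,0],[0,0,0],[0,0,0],[0,0,0],[0,0,0],[0,0,0]],"grip":[60,60,60,60,60,100,100]}'
python3 - <<'E'
from h import *
cap('wrist','w4'); cap('top','t4'); s=r.sense(); print(s['tcp_pos'],s['moment'],s['wrist_force'],s['joints'][5])
a=cv2.imread('pics/w4.png'); cv2.imwrite('pics/f.png',a[150:420,150:550])
c=np.array([.5765,.0947,0]);y=np.array([.317,.9485,0])
for n,b,z in (('boss',.06,.092),('head',-.059,.067)): print(n,proj('w4',c+b*y+[0,0,z]),proj('t4',c+b*y+[0,0,z]))
E
```

```text
time_s: 6.72
tcp_pos: [0.5585, 0.0394, 0.077]
ee_rot: [[-0.317, -0.948, -0.0], [-0.948, 0.317, -0.0], [0.0, 0.0, -1.0]]
wrist_force: [-0.3, -0.6, 0.6]
gripper_width: 0.57
time_s: 7.3
tcp_pos: [0.5592, 0.0398, 0.169]
ee_rot: [[-0.317, -0.948, 0.003], [-0.948, 0.317, 0.001], [-0.002, -0.003, -1.0]]
wrist_force: [0.8, 1.1, 0.0]
gripper_width: 0.677
[0.55789544 0.03935629 0.16671102] [ 0.00457846  0.10552945 -0.04259588] [-0.23013328 -0.10898792  0.23634404] -39.11303879328373
boss (np.float64(320.21129351840676), np.float64(402.37496673685973)) (np.float64(280.498522544966), np.float64(237.6780182508098))
head (np.float64(320.52958111869265), np.float64(244.95100485886002)) (np.float64(329.11835036449133), np.float64(255.89607664827375))
```

View pics/f.png

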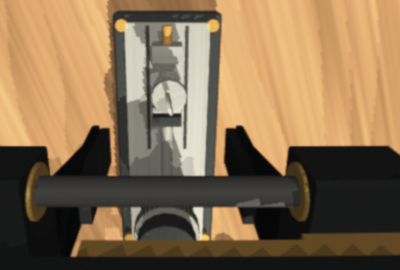

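The lock stands upright between the jaws, head at (320,247) against (320.5,245) predicted. Next I'll go over the tower and descend around the ring.

```bash
python3 -m jog '{"delta_pos":[[9.4,28.2,0],[9.4,28.2,0],[9.4,28.2,0],[9.5,28.2,0],[0,0,0],[0,0,0],[0,0,0],[0,0,0]],"rot":[[0,0,0],[0,0,0],[0,0,0],[0,0,0],[0,0,0],[0,0,0],[0,0,0],[0,0,0]],"grip":[100,100,100,100,100,100,100,100]}' && python3 -m jog '{"delta_pos":[[0,0,-15],[0,0,-20],[0,0,-20],[0,0,-12],[0,0,-8],[0,0,-4],[0,0,0],[0,0,0],[0,0,0]],"rot":[[0,0,0],[0,0,0],[0,0,0],[0,0,0],[0,0,0],[0,0,0],[0,0,0],[0,0,0],[0,0,0]],"grip":[100,100,100,100,100,100,100,100,100]}'
python3 - <<'E'
from h import *
ss=[]
for k in range(4):
    cap('side','s5'); s=r.sense(); ss.append(np.r_[s['tcp_pos'],s['wrist_force'],s['moment'],s['gripper_width']])
print(np.round(np.mean(ss,0),4)); print(np.round(np.std(ss,0),4))
crop('s5',240,150,120,110,5,'g')
E
```

```text
time_s: 8.07
tcp_pos: [0.5956, 0.1513, 0.1665]
ee_rot: [[-0.318, -0.948, -0.002], [-0.948, 0.318, -0.001], [0.001, 0.002, -1.0]]
wrist_force: [0.2, -0.7, -0.6]
gripper_width: 0.999
time_s: 8.82
tcp_pos: [0.5969, 0.1524, 0.0894]
ee_rot: [[-0.317, -0.948, 0.002], [-0.948, 0.317, 0.001], [-0.001, -0.002, -1.0]]
wrist_force: [0.6, -0.1, 0.0]
gripper_width: 0.997
[ 0.5967  0.1525  0.0893  0.0015 -0.0739  0.2923  0.0416  0.0589  0.0118
  1.0004]
[1.000e-04 0.000e+00 2.000e-04 3.216e-01 4.119e-01 1.939e-01 1.870e-02
 1.900e-02 3.700e-02 3.600e-03]
```

View pics/g.png

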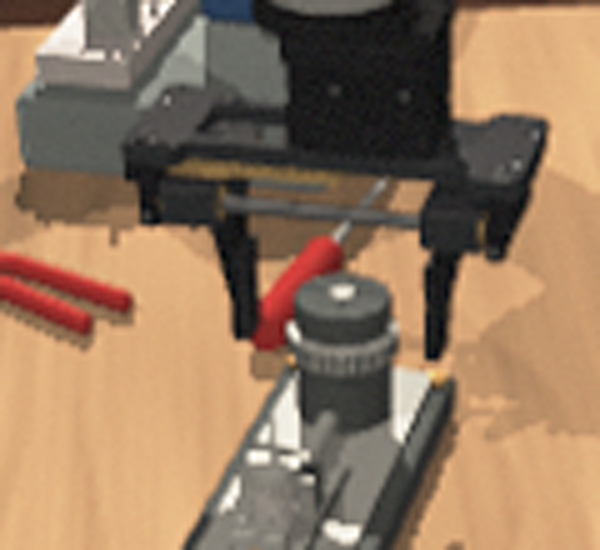

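The fingers straddle the ring: tips at (245,335) and (432,357), midpoint (338,346), ring centre (342,345). I'll close on it.

```bash
cat > f.py <<'E'
from h import *
import sys
ss=[]
for k in range(int(sys.argv[1]) if len(sys.argv)>1 else 4):
    vision.capture('side'); s=r.sense(); R=np.array(s['ee_rot']); ss.append(np.r_[np.array(s['tcp_pos'])*1e3,s['wrist_force'],s['moment'],s['gripper_width'],np.degrees(np.arctan2(R[1,1],R[0,1]))])
m=np.mean(ss,0); print('t',s['time_s'],'pos',m[:3].round(1),'F',m[3:6].round(1),'M',m[6:9].round(3),'w',m[9].round(3),'yaw',m[10].round(2),'along opening F',round(float(m[3:6]@R[:,1]),1))
E
python3 -m jog '{"delta_pos":[[0,0,-0.8],[0,0,0],[0,0,0],[0,0,0],[0,0,0],[0,0,0],[0,0,0],[0,0,0]],"rot":[[0,0,0],[0,0,0],[0,0,0],[0,0,0],[0,0,0],[0,0,0],[0,0,0],[0,0,0]],"grip":[40,40,40,40,40,40,40,40]}'; python3 f.py
```

```text
time_s: 9.68
tcp_pos: [0.5977, 0.1519, 0.0876]
ee_rot: [[-0.317, -0.948, 0.003], [-0.948, 0.317, -0.0], [-0.001, -0.003, -1.0]]
wrist_force: [5.3, -3.2, -1.4]
gripper_width: 0.609
t 9.8833 pos [597.7 151.9  87.6] F [ 4.6 -2.4 -2.1] M [-0.663 -1.103 -0.105] w 0.61 yaw 161.5 along opening F -5.1
```

```bash
python3 -m jog '{"delta_pos":[[0.9,-0.3,0],[0,0,0],[0,0,0],[0,0,0],[0,0,0],[0,0,0],[0,0,0]],"rot":[[0,0,0],[0,0,-2],[0,0,-2],[0,0,-2],[0,0,-2],[0,0,-2],[0,0,-2]],"grip":[40,40,40,40,40,40,40]}'; python3 f.py 3
```

```text
time_s: 10.47
tcp_pos: [0.5977, 0.1519, 0.0876]
ee_rot: [[-0.507, -0.862, 0.001], [-0.862, 0.507, -0.0], [-0.0, -0.001, -1.0]]
wrist_force: [1.8, -1.4, -1.4]
gripper_width: 0.609
t 10.6167 pos [597.7 151.9  87.6] F [ 2.8 -1.9 -1.2] M [-0.422 -0.694 -0.02 ] w 0.609 yaw 149.5 along opening F -3.4
```

```bash
cat > g.py <<'E'
from h import *
s=r.sense();R=np.array(s['ee_rot']);print('M',np.round(s['moment'],3),'yaw',round(np.degrees(np.arctan2(R[1,1],R[0,1])),2),'F',np.round(s['wrist_force'],1))
E
python3 -m jog '{"delta_pos":[[0,0,0],[0,0,0],[0,0,0]],"rot":[[0,0,-1],[0,0,-1],[0,0,-1]],"grip":[40,40,40]}' |head -1; python3 g.py
python3 -m jog '{"delta_pos":[[0,0,0]],"rot":[[0,0,-1]],"grip":[40]}'|head -1; python3 g.py
python3 -m jog '{"delta_pos":[[0,0,0]],"rot":[[0,0,-1]],"grip":[40]}' |head -1; python3 g.py
python3 -m jog '{"delta_pos":[[0,0,0]],"rot":[[0,0,-1]],"grip":[40]}' |head -1; python3 g.py
```

```text
time_s: 10.87
M [-0.634 -1.082  0.289] yaw 146.47 F [ 3.7 -3.6 -2.4]
time_s: 10.95
M [-0.656 -1.153  0.364] yaw 145.45 F [ 4.5 -1.7 -1.8]
time_s: 11.03
M [-0.682 -1.141  0.259] yaw 144.45 F [ 4.  -2.6 -1.5]
time_s: 11.12
M [-0.637 -1.181  0.336] yaw 143.45 F [ 4.6 -2.7 -1.2]
```

Moving drag is about 0.31 N m and free of grip so far, as expected. I'll continue in small steps.

```bash
python3 -m jog '{"delta_pos":[[0,0,0],[0,0,0]],"rot":[[0,0,-1],[0,0,-1]],"grip":[40,40]}' >/dev/null; python3 g.py
python3 -m jog '{"delta_pos":[[0,0,0],[0,0,0]],"rot":[[0,0,-1],[0,0,-1]],"grip":[40,40]}' >/dev/null; python3 g.py
python3 -m jog '{"delta_pos":[[0,0,0],[0,0,0]],"rot":[[0,0,-1],[0,0,-1]],"grip":[40,40]}' >/dev/null; python3 g.py
python3 -m jog '{"delta_pos":[[0,0,0],[0,0,0]],"rot":[[0,0,-1],[0,0,-1]],"grip":[40,40]}' >/dev/null; python3 g.py
```

```text
M [-0.612 -1.179  0.326] yaw 141.45 F [ 5.5 -2.2 -2.3]
M [-0.638 -1.136  0.33 ] yaw 139.45 F [ 4.5 -2.5 -1.8]
M [-0.614 -1.176  0.313] yaw 137.45 F [ 4.5 -3.4 -2.6]
M [-0.636 -1.22   0.321] yaw 135.45 F [ 3.5 -2.1 -2.7]
```

```bash
python3 - <<'E'
from h import *
cap('top','t6'); crop('t6',250,205,110,90,5,'t6c'); cap('side','s6'); 
c=np.array([.5765,.0947,0]);y=np.array([.317,.9485,0])
A=cv2.resize(cv2.imread('pics/t6.png')[230:285,300:355],None,fx=7,fy=7,interpolation=2);B=cv2.resize(cv2.imread('pics/s6.png')[220:275,270:325],None,fx=7,fy=7,interpolation=2)
cv2.imwrite('pics/i.png',np.hstack([A,B]))
E
```

```text
(no output)
```

View pics/i.png

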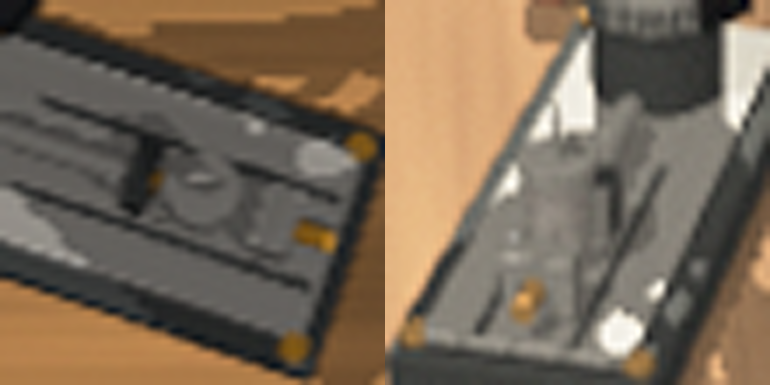

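The jaw has closed up to the lock, which is still upright with its head at top-crop (203,188), and a gap remains to the anvil. Continuing.

```bash
python3 -m jog '{"delta_pos":[[0,0,0],[0,0,0]],"rot":[[0,0,-1],[0,0,-1]],"grip":[40,40]}' >/dev/null; python3 g.py
python3 -m jog '{"delta_pos":[[0,0,0],[0,0,0]],"rot":[[0,0,-1],[0,0,-1]],"grip":[40,40]}' >/dev/null; python3 g.py
```

```text
M [-0.536 -1.16   0.328] yaw 133.45 F [ 5.  -2.3 -1.9]
M [-0.558 -1.208  0.316] yaw 131.45 F [ 4.1 -3.5 -2.6]
```

```bash
python3 -m jog '{"delta_pos":[[0,0,0],[0,0,0]],"rot":[[0,0,-1],[0,0,-1]],"grip":[40,40]}' >/dev/null; python3 g.py
python3 -m jog '{"delta_pos":[[0,0,0],[0,0,0]],"rot":[[0,0,-1],[0,0,-1]],"grip":[40,40]}' >/dev/null; python3 g.py
```

```text
M [-0.591 -1.19   0.338] yaw 129.44 F [ 3.9 -1.8 -1.9]
M [-0.589 -1.191  0.292] yaw 127.44 F [ 4.8 -1.9 -2. ]
```

```bash
python3 -m jog '{"delta_pos":[[0,0,0],[0,0,0]],"rot":[[0,0,-1],[0,0,-1]],"grip":[40,40]}' >/dev/null; python3 g.py
python3 -m jog '{"delta_pos":[[0,0,0],[0,0,0]],"rot":[[0,0,-1],[0,0,-1]],"grip":[40,40]}' >/dev/null; python3 g.py
```

```text
M [-0.587 -1.258  0.363] yaw 125.44 F [ 3.9 -2.5 -2.3]
M [-0.618 -1.222  0.375] yaw 123.44 F [ 4.2 -1.1 -2.3]
```

```bash
python3 -m jog '{"delta_pos":[[0,0,0]],"rot":[[0,0,-1]],"grip":[40]}' >/dev/null; python3 g.py
python3 -m jog '{"delta_pos":[[0,0,0]],"rot":[[0,0,-1]],"grip":[40]}' >/dev/null; python3 g.py
```

```text
M [-0.625 -1.237  0.327] yaw 122.44 F [ 4.2 -2.9 -2.3]
M [-0.561 -1.259  0.327] yaw 121.44 F [ 4.4 -2.5 -1.8]
```

```bash
python3 -m jog '{"delta_pos":[[0,0,0],[0,0,0]],"rot":[[0,0,-1],[0,0,-1]],"grip":[40,40]}' >/dev/null; python3 g.py
python3 -m jog '{"delta_pos":[[0,0,0]],"rot":[[0,0,-1]],"grip":[40]}' >/dev/null; python3 g.py
```

```text
M [-0.579 -1.251  0.291] yaw 119.43 F [ 4.5 -2.9 -1.8]
M [-0.566 -1.24   0.295] yaw 118.44 F [ 4.1 -2.6 -1.8]
```

```bash
python3 -m jog '{"delta_pos":[[0,0,0]],"rot":[[0,0,-1]],"grip":[40]}' >/dev/null; python3 g.py
python3 -m jog '{"delta_pos":[[0,0,0]],"rot":[[0,0,-1]],"grip":[40]}' >/dev/null; python3 g.py
```

```text
M [-0.588 -1.25   0.299] yaw 117.44 F [ 3.9 -3.3 -2.5]
M [-0.552 -1.295  0.326] yaw 116.44 F [ 4.8 -2.3 -2.7]
```

```bash
python3 -m jog '{"delta_pos":[[0,0,0],[0,0,0]],"rot":[[0,0,-1],[0,0,-1]],"grip":[40,40]}' >/dev/null; python3 g.py
python3 -m jog '{"delta_pos":[[0,0,0]],"rot":[[0,0,-1]],"grip":[40]}' >/dev/null; python3 g.py
```

```text
M [-0.559 -1.247  0.382] yaw 114.43 F [ 3.6 -2.4 -2.3]
M [-0.561 -1.328  0.356] yaw 113.43 F [ 3.8 -2.9 -2.1]
```

```bash
python3 -m jog '{"delta_pos":[[0,0,0],[0,0,0]],"rot":[[0,0,-1],[0,0,-1]],"grip":[40,40]}' >/dev/null; python3 g.py
python3 -m jog '{"delta_pos":[[0,0,0]],"rot":[[0,0,-1]],"grip":[40]}' >/dev/null; python3 g.py
```

```text
M [-0.513 -1.3    0.319] yaw 111.43 F [ 4.2 -2.1 -1.4]
M [-0.516 -1.274  0.324] yaw 110.43 F [ 4.  -1.9 -1.8]
```

```bash
python3 -m jog '{"delta_pos":[[0,0,0],[0,0,0]],"rot":[[0,0,-1],[0,0,-1]],"grip":[40,40]}' >/dev/null; python3 g.py
python3 -m jog '{"delta_pos":[[0,0,0]],"rot":[[0,0,-1]],"grip":[40]}' >/dev/null; python3 g.py
```

```text
M [-0.558 -1.284  0.325] yaw 108.43 F [ 4.5 -1.6 -2.1]
M [-0.494 -1.333  0.373] yaw 107.43 F [ 4.4 -2.1 -1.9]
```

```bash
python3 -m jog '{"delta_pos":[[0,0,0]],"rot":[[0,0,-1]],"grip":[40]}' >/dev/null; python3 g.py
python3 -m jog '{"delta_pos":[[0,0,0]],"rot":[[0,0,-1]],"grip":[40]}' >/dev/null; python3 g.py
```

```text
M [-0.522 -1.336  0.286] yaw 106.43 F [ 4.8 -2.3 -2.4]
M [-0.493 -1.393  0.28 ] yaw 105.43 F [ 4.7 -1.6 -1.5]
```

```bash
python3 -m jog '{"delta_pos":[[0,0,0],[0,0,0]],"rot":[[0,0,-1],[0,0,-1]],"grip":[40,40]}' >/dev/null; python3 g.py
python3 -m jog '{"delta_pos":[[0,0,0]],"rot":[[0,0,-1]],"grip":[40]}' >/dev/null; python3 g.py
```

```text
M [-0.529 -1.277  0.351] yaw 103.43 F [ 4.3 -2.3 -1.4]
M [-0.533 -1.304  0.341] yaw 102.43 F [ 4.8 -2.4 -2.2]
```

```bash
python3 - <<'E'
from h import *
cap('top','t7')
def p(f,z,b): 
    c=np.array([.5765,.0947,0]);y=np.array([.317,.9485,0]);x=np.array([.9485,-.317,0])
    im=cv2.imread('pics/%s.png'%f,0).astype(np.float32); return [int(np.mean([cv2.getRectSubPix(im,(1,1),proj(f,c+a*x+bb*1e-3*y+[0,0,z]))[0,0] for a in np.arange(-.008,.009,.002)])) for bb in b]
b=list(range(-100,-20,3)); print(b)
for f in('top0','t6','t7'): print(f,p(f,.048,b))
E
```

```text
[-100, -97, -94, -91, -88, -85, -82, -79, -76, -73, -70, -67, -64, -61, -58, -55, -52, -49, -46, -43, -40, -37, -34, -31, -28, -25, -22]
top0 [74, 68, 61, 89, 117, 115, 114, 121, 120, 116, 103, 77, 74, 74, 75, 76, 81, 83, 87, 84, 125, 103, 45, 49, 52, 72, 96]
t6 [87, 86, 85, 92, 98, 96, 95, 94, 77, 73, 80, 94, 96, 92, 93, 95, 92, 84, 81, 67, 42, 31, 34, 55, 80, 81, 82]
t7 [85, 86, 85, 92, 98, 95, 93, 100, 129, 140, 129, 128, 127, 133, 135, 124, 87, 46, 28, 31, 44, 71, 82, 80, 89, 87, 86]
```

The dark jaw plate has moved from about -33 to -46 mm, so the ring really is turning and the lock is almost on the anvil. I'll use single degrees now.

```bash
python3 -m jog '{"delta_pos":[[0,0,0],[0,0,0]],"rot":[[0,0,-1],[0,0,-1]],"grip":[40,40]}' >/dev/null; python3 g.py
python3 -m jog '{"delta_pos":[[0,0,0]],"rot":[[0,0,-1]],"grip":[40]}' >/dev/null; python3 g.py
```

```text
M [-0.497 -1.339  0.319] yaw 100.43 F [ 4.9 -2.9 -2.6]
M [-0.506 -1.357  0.37 ] yaw 99.43 F [ 5.2 -1.2 -1.5]
```

```bash
python3 -m jog '{"delta_pos":[[0,0,0]],"rot":[[0,0,-1]],"grip":[40]}' >/dev/null; python3 g.py
python3 -m jog '{"delta_pos":[[0,0,0]],"rot":[[0,0,-1]],"grip":[40]}' >/dev/null; python3 g.py
```

```text
M [-0.408 -1.32   0.364] yaw 98.42 F [ 4.  -1.7 -1.5]
M [-0.449 -1.429  0.34 ] yaw 97.43 F [ 5.3 -2.3 -1.8]
```

```bash
python3 -m jog '{"delta_pos":[[0,0,0]],"rot":[[0,0,-1]],"grip":[40]}' >/dev/null; python3 g.py
python3 -m jog '{"delta_pos":[[0,0,0]],"rot":[[0,0,-1]],"grip":[40]}' >/dev/null; python3 g.py
```

```text
M [-0.456 -1.388  0.378] yaw 96.43 F [ 5.6 -2.4 -3.1]
M [-0.457 -1.355  0.399] yaw 95.44 F [ 4.  -2.2 -2.5]
```

```bash
python3 -m jog '{"delta_pos":[[0,0,0]],"rot":[[0,0,-1]],"grip":[40]}' >/dev/null; python3 g.py
```

```text
M [-0.399 -1.405  0.394] yaw 94.45 F [ 5.1 -2.  -3.1]
```

```bash
python3 -m jog '{"delta_pos":[[0,0,0]],"rot":[[0,0,-1]],"grip":[40]}' >/dev/null; python3 g.py
```

```text
M [-0.438 -1.436  0.533] yaw 93.46 F [ 4.2 -2.6 -1.7]
```

```bash
python3 -m jog '{"delta_pos":[[0,0,0]],"rot":[[0,0,-0.5]],"grip":[40]}' >/dev/null; python3 g.py
```

```text
M [-0.477 -1.401  0.504] yaw 92.98 F [ 4.3 -1.8 -3.7]
```

```bash
python3 -m jog '{"delta_pos":[[0,0,0]],"rot":[[0,0,-0.3]],"grip":[40]}' >/dev/null; python3 g.py
```

```text
M [-0.429 -1.425  0.502] yaw 92.71 F [ 4.3 -1.6 -2.6]
```

The torque has levelled at about 0.51 N m, which is about 14 N. I'll stop here, release, and rise straight up.

```bash
python3 -m jog '{"delta_pos":[[0,0,0],[0,0,0],[0,0,0],[0,0,0],[0,0,0],[0,0,0],[0,0,0],[0,0,0],[0,0,0]],"rot":[[0,0,0],[0,0,0],[0,0,0],[0,0,0],[0,0,0],[0,0,0],[0,0,0],[0,0,0],[0,0,0]],"grip":[40,75,95,95,95,95,95,95,95]}'; python3 -m jog '{"delta_pos":[[0,0,5],[0,0,15],[0,0,25],[0,0,30],[0,0,30],[0,0,0],[0,0,0]],"rot":[[0,0,0],[0,0,0],[0,0,0],[0,0,0],[0,0,0],[0,0,0],[0,0,0]],"grip":[95,95,95,95,95,95,95]}'
python3 f.py 3; python3 - <<'E'
from h import *
cap('top','t8'); cap('side','s8')
A=cv2.resize(cv2.imread('pics/t8.png')[225:290,290:355],None,fx=6,fy=6,interpolation=2);B=cv2.resize(cv2.imread('pics/s8.png')[215:280,265:330],None,fx=6,fy=6,interpolation=2)
cv2.imwrite('pics/j.png',np.hstack([A,B]))
E
```

```text
time_s: 16.35
tcp_pos: [0.5971, 0.152, 0.0876]
ee_rot: [[-0.999, -0.047, -0.0], [-0.047, 0.999, 0.0], [0.0, 0.0, -1.0]]
wrist_force: [0.4, 0.8, 0.6]
gripper_width: 0.945
time_s: 16.93
tcp_pos: [0.5981, 0.1525, 0.1953]
ee_rot: [[-0.999, -0.047, 0.005], [-0.047, 0.999, 0.003], [-0.005, 0.002, -1.0]]
wrist_force: [-0.5, 0.4, -0.2]
gripper_width: 0.949
t 17.0833 pos [596.7 151.9 192.2] F [ 0.4  0.5 -0.2] M [-0.028  0.025 -0.039] w 0.951 yaw 92.69 along opening F 0.5
```

View pics/j.png

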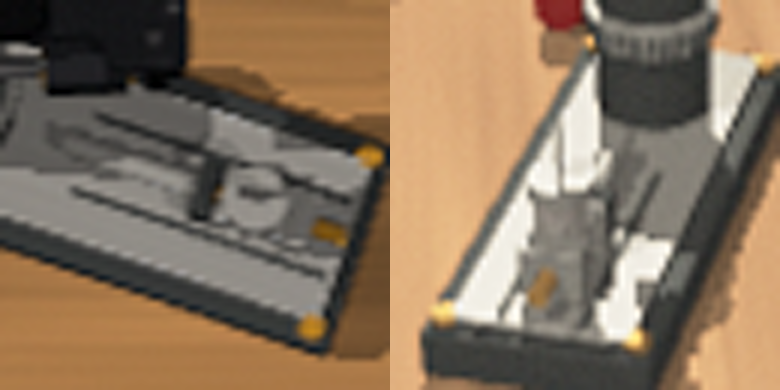

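```bash
python3 - <<'E'
from h import *
from station import finish_job
c=np.array([.5765,.0947,0]);y=np.array([.317,.9485,0]);x=np.array([.9485,-.317,0])
p=atz('t8',290+250/6,225+197/6,.067)-c; print('lock x,y in holder',p@x,p@y)
print(finish_job())
E
```

```text
lock x,y in holder -0.0024217408721563687 -0.06614205337055774
the job is handed in; nothing more can be done
None
```

I stood the chrome lock on the deck between the jaws, let go of it, and turned only the slim ring clockwise until the jaw nipped it. Then I opened the gripper, backed off upwards and handed the job in at about 17 s of the 64 s allowed. `finish_job` gives no verdict, so the result rests on my own checks.

- **Ring and grip:** I turned the ring about 69°. Free drag was about 0.32 N m, and torque began to rise at about 65°. The last three readings averaged about 0.51 N m, which is roughly 14 N of grip. Those readings carry noise equal to 2 to 3 N, and I could not measure the grip after letting go.
- **Lock position:** After release, the last picture shows the lock upright against the anvil, at about x = -2.4 mm and y = -66 mm in the holder frame, within the limits. No wrist force was left.
- **Side load on the ring:** The arm felt about 5 N sideways while gripping the ring, from being about 1 mm off centre. A 1 mm correction did not remove it. I saw no sign of touching the fixed rings, but I could not measure that directly.
- **Disagreements:** The wrist camera read 2 to 3 px (about 2 mm) off from the fixed cameras. My first guess for the anvil face, about -71 mm, was wrong. It is nearer -77 mm, and I had placed the lock so that either would fit.

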